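# Let the tape roll out of the chute dispenser

### The job

In the two-lane chute dispenser on the bench, a small roll of tape waits behind one gate and a flat square metal box of the same size behind the other. With closed fingertips press down the paddle of the tape roll's lane, so that its gate lifts, and keep it down until the roll has slid to the stop at the low end; then let go, so that the gate drops shut. Leave the metal box's lane shut, do not touch the roll or the metal box, and do not disturb the jar, the stamp or the spool standing around.

Things in the scene. Friction and masses are not known exactly. Their poses are not given: they have to be found in the camera images.
- dispenser: grey metal chute dispenser fixed to the bench, 285 x 161 mm, 188 mm tall at the lever brackets. Origin on the bench, midway between its two lanes, under the lever pivots. +x points up the chute to the high end, -x to the stop at the low end; +y is the near-lane side (towards the robot: its yaw lies round 90 degrees)
- stop (a point): middle of the stop at the low end, on the bench; inner face at dispenser x = -155 mm. Two open lanes, 73 mm wide, centre lines at dispenser y = +39 mm (near) and -39 mm (far), run straight down to it on a polished floor sloping 18 degrees: floor 156 mm above the bench at the high end (x = 122 mm), 100 mm at the gates, 67 mm at the stop; walls 22 mm above the floor
- paddle_near (a point): black paddle on the near lane's lever, 40 (along the lane) x 36 mm, 8 mm thick, level at rest. The point: centre of its top, at rest 215 mm above the bench, at dispenser x = +85 mm. Pressing needs about 2 N at first, 5 N at the end of travel (36 mm down, lever 0.40 rad); it also moves 9 mm up the chute on the way and springs back when let go
- paddle_far (a point): the same paddle on the far lane's lever; the two paddles' centres are 78 mm apart
- lever_near (a joint): near lane's rocking lever, rad: 0 at rest (gate shut, 6 mm above the floor, paddle up), grows as the paddle is pressed, stop at 0.40; the roll passes under the gate from about 0.17, freely from 0.25 (paddle 22 mm down)
- lever_far (a joint): far lane's rocking lever, the same values
- gate_near (a point): fixed point low at the middle of the near lane's gate (steel plate, 52 mm wide, 76 mm tall) when shut, 8 mm above the chute floor
- gate_far (a point): the same point of the far lane's gate
- tape_centre (a point): centre of the yellow roll of tape, 60 mm across, 18 mm high, lying flat on the chute behind one of the gates (in either lane); let out, it slides to the stop in about a second and its centre then lies at dispenser x about -125 mm
- box_centre (a point): centre of the flat square metal box, 60 x 60 mm, 18 mm high, with a screwed lid, lying behind the gate of the other lane
- jar: bystander: pale screw jar, 64 mm across, 66 mm tall, beyond the high end of the dispenser; origin under its centre
- stamp: bystander: rubber stamp with a wooden knob, 29 x 48 mm, 70 mm tall, beside the jar; origin under its centre
- spool: bystander: thread spool, 40 mm across, 36 mm tall, beyond the low end of the dispenser; origin under its centre
- tape_roll: the roll itself; origin under its centre
- metal_box: the metal box itself; origin under its centre
Things that resemble listed ones, but are neither listed nor needed, are in the scene too. Of the things that look like the metal_box, the smaller one is meant.

How it is judged:
By the outcome, as a careful person would: the job done as asked, in the order asked, and still so for the second after the job is handed in, with the robot touching nothing.
It also fails if it takes over 32 s, if anything falls off the work surface, if the arm or the gripper's body presses on something with over 40 N, if the wrist force passes 120 N, or if a joint passes its speed limit or range.

### The arm

A 6-joint arm with a two-finger parallel gripper is mounted at the origin on a cart in front of the work surface, level with it; the furniture and walls round the work are solid. World frame = base frame: x ahead of the robot, y to its left, z up, the work surface at z = 0. Lengths are in m, angles in rad, forces in N, time in s.
With the tool pointing down it reaches from about 0.425 to 0.95 m from the base axis. Payload 3.5 kg.
Tool frame: the origin (TCP) lies on the centre line of the jaws, within the pads' length; the fingertips stand 14 mm ahead of it and the grasp point (between the pads) lies 5 mm behind it; z points along the fingers, y is the direction in which the jaws open and shut (so a half turn about z gives the same grasp; the last joint's range is limited). The gripper opens to 85 mm and grips with 20 to 120 N. Pads are 22 mm wide; open, the fingers measure 114 mm over their backs; the gripper's body (76 mm by 85 mm) begins 54 mm behind the grasp point. The pads swing forward as they close: fully open they stand 13 mm farther back than shut.
Start: joints at [1.112, 0.286, 1.577, -0, 1.279, -0.15], TCP at [0.205, 0.643, 0.245] pointing down, gripper open.
Joint ranges: [-2.77, 2.77], [-0.9, 2.22], [0.21, 2.48], [-1.53, 4.67], [0.24, 2.81], [-2.84, 2.84]. Speed limits (rad/s): [2.79, 2.79, 3.14, 3.14, 3.14, 3.14].

### API

Orientations are given as a unit quaternion [w, x, y, z].
In Python, from plant import env gives the robot as it stands. Calls block until the motion is done:
- env.move_pose(position, orientation): joint-space move of the TCP to a pose.
- env.move_l(position, rotation=None, max_speed=0.15, stop_force=None): straight line of the TCP; rotation=None keeps the orientation; max_speed is the mean speed in m/s. With stop_force (N) it stops when the force on the tool has changed by that much, and returns True; else False.
- env.move_j(angles): joint-space move.
- env.command_gripper(opening): opening from 0.0 (shut) to 1.0 (fully open); the grip force is fixed at half the most; returns when the fingers have stopped.
- env.pause(seconds).
- env.ik(position, orientation): joint angles nearest the present ones, or None.
- env.camera(name): name is "scene" or "top"; returns the picture (420x560x3 uint8, red, green, blue); there is no depth.
- env.get_calibration(name): a dict with "fx", "fy", "cx", "cy" (pixels), "R" (3x3) and "t" (3): a world point X has camera coordinates R X + t. Camera axes: x right, y down, z forward; pixel columns grow to the right and rows downward; lengths in m; the calibration is good to about 2 mm. A picture is of the moment at which its call begins. get_calibration takes no time and is no camera call.
A pose or a line that the arm cannot do raises env.Unreachable and nothing moves.
- env.finish_job(): hands the job in, once; it reports no verdict.
Readings, each from a call of its own:
- env.get_time(): time.
- env.get_joint_positions(): joint angles.
- env.get_joint_vel(): joint speeds.
- env.get_joint_torque(): joint torques, N m.
- env.get_eef_pos(): TCP position.
- env.get_eef_rot(): TCP orientation.
- env.get_contact_force(): force on the tool from outside, world axes, zero at the start.
- env.get_ft_torque(): the same for the moment, N m.
- env.get_grip_width(): opening from 0.0 (shut) to 1.0 (fully open).
Only numpy, scipy, OpenCV 4.12 (cv2) and the standard library are available. Lean on these libraries where they do the work, as an engineer would, in place of code of your own. Each camera call takes 0.05 s, during which the arm holds its last target.

## Working session

There is one attempt and no reset: what is moved stays moved. The work goes in short steps, each a Python script; the robot and the scene stay as the last script left them, time stands still between calls to the robot, and variables do not carry over. Pictures are saved under pics/ and viewed, and the job is handed in when it is done.

```bash
ls; mkdir -p pics
python3 - <<'E'
from plant import env
import cv2,json
for n in("scene","top"):
    cv2.imwrite(f"pics/{n}0.png",env.camera(n)[:,:,::-1])
    c=env.get_calibration(n);print(n,{k:(v.tolist() if hasattr(v,'tolist') else v) for k,v in c.items()})
print(env.get_time(),env.get_eef_pos(),env.get_eef_rot())
E
```

```text
pics
scene {'fx': 435.4263473020606, 'fy': 435.4263473020606, 'cx': 285.28104067812995, 'cy': 202.83422929305343, 'R': [[-0.9964900027483925, -0.08320351557963748, 0.009211374365321776], [-0.0603621765479034, 0.6379364079022367, -0.7677197060875737], [0.05800070745179599, -0.7655810306348896, -0.6407195981606237]], 't': [0.6434785884221522, -0.015741703735320012, 1.243349767706701]}
top {'fx': 478.48048283105095, 'fy': 478.48048283105095, 'cx': 269.87321363906625, 'cy': 210.11396913405366, 'R': [[-0.03387712571445915, -0.999416863291698, -0.004274777363835659], [-0.9775863402954479, 0.03402581538476548, -0.2077671561030641], [0.20779145223295378, -0.0028595901079492333, -0.9781689706402134]], 't': [0.25108373725558664, 0.6089507073748467, 1.036841513139241]}
0.1 [0.20484715 0.64255753 0.24402814] [-3.36600185e-04  1.53780903e-01  9.88104356e-01 -1.04998934e-03]
```

View pics/scene0.png

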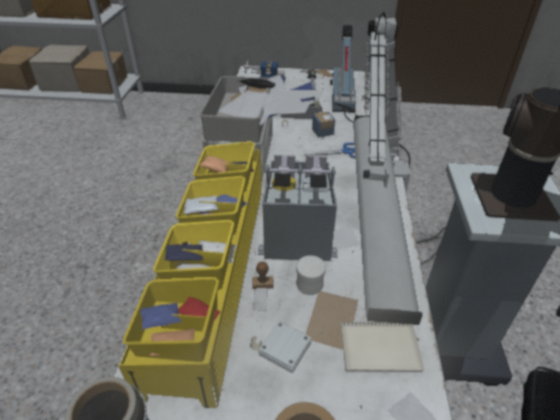

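View pics/top0.png

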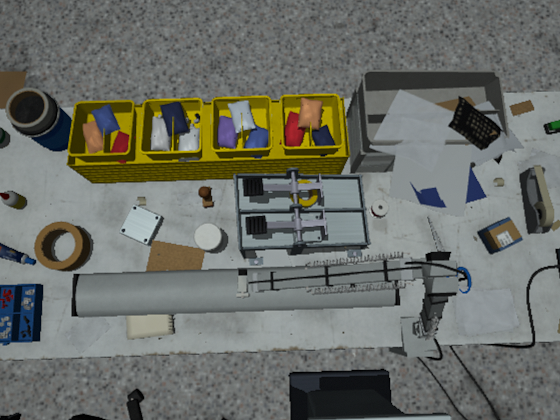

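Run:
```python
import cv2,numpy as np
a=cv2.imread("pics/scene0.png")[140:270,240:360];b=cv2.imread("pics/top0.png")[160:270,220:390]
cv2.imwrite("pics/cs0.png",cv2.resize(a,None,fx=4.6,fy=4.6,interpolation=cv2.INTER_CUBIC))
cv2.imwrite("pics/ct0.png",cv2.resize(b,None,fx=4.6,fy=4.6,interpolation=cv2.INTER_CUBIC))
```

```text
(no output)
```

View pics/cs0.png

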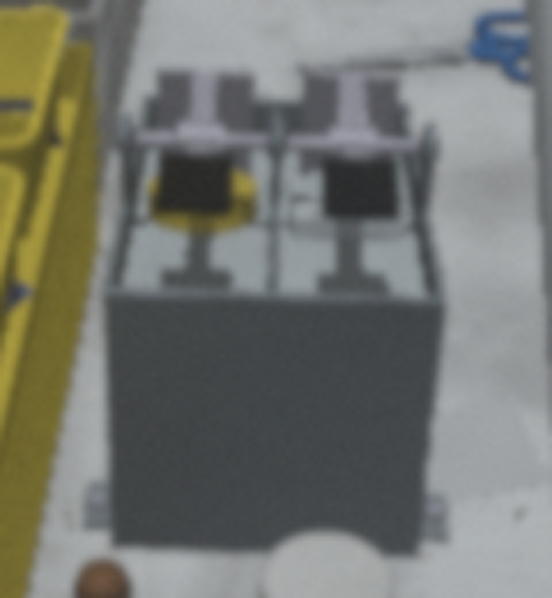

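View pics/ct0.png

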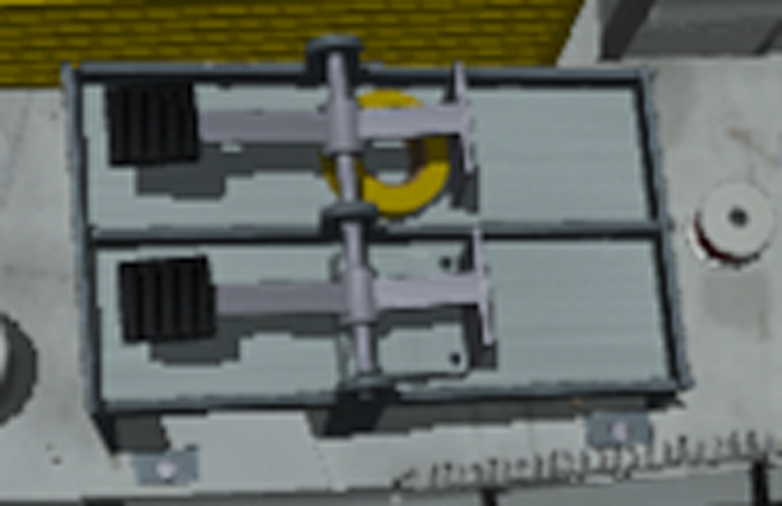

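The crops show the yellow roll in the far lane: scene about (284,182), top about (304,193). The box is in the near lane: top about (306,228). Paddle candidates are far, top (253,187) / scene (282,180), and near, top (256,225) / scene (318,181). Other look-alikes:
- Large screwed-lid box at top (141,224).
- Brown tape ring at top (62,246).
- Yellow bins.

I choose the far paddle and will triangulate both.

```bash
cat > h.py <<'E'
from plant import env
import numpy as np,cv2
def P(n):
    c=env.get_calibration(n);K=np.array([[c["fx"],0,c["cx"]],[0,c["fy"],c["cy"]],[0,0,1.]])
    return K@np.c_[np.array(c["R"]),np.array(c["t"])]
def tri(ps,pt):
    X=cv2.triangulatePoints(P("scene"),P("top"),np.array(ps,float),np.array(pt,float))[:,0];return X[:3]/X[3]
def proj(n,X):
    x=P(n)@np.r_[X,1];return x[:2]/x[2]
def plane(n,p,z):
    c=env.get_calibration(n);R=np.array(c["R"]);t=np.array(c["t"])
    d=R.T@np.array([(p[0]-c["cx"])/c["fx"],(p[1]-c["cy"])/c["fy"],1]);o=-R.T@t
    return o+d*(z-o[2])/d[2]
def dark(img,x0,y0,x1,y1,th=45):
    m=(img[y0:y1,x0:x1].max(2)<th).astype(np.uint8)
    n,l,s,c=cv2.connectedComponentsWithStats(m)
    i=1+np.argmax(s[1:,4]);return c[i]+[x0,y0],s[i]+[x0,y0,0,0,0]
E
python3 - <<'E'
from h import *
s=cv2.imread("pics/scene0.png");t=cv2.imread("pics/top0.png")
X={}
for k,bs,bt in(("far",(270,165,295,192),(240,172,268,202)),("near",(306,165,332,192),(240,210,272,240))):
    a,sa=dark(s,*bs);b,sb=dark(t,*bt);X[k]=tri(a,b)
    print(k,a,sa,b,sb,X[k],"reproj",proj("scene",X[k])-a,proj("top",X[k])-b, plane("top",b,.215),plane("scene",a,.215))
d=X["far"]-X["near"];print(np.linalg.norm(d),np.degrees(np.arctan2(d[1],d[0])))
m=cv2.inRange(t[180:212,285:325],(0,120,150),(80,255,255));M=cv2.moments(m,True);r=(285+M['m10']/M['m00'],180+M['m01']/M['m00']);print("roll",r,plane("top",r,.13))
E
```

```text
far [281.55555556 180.36666667] [275 175  14  10  90] [252.87654321 185.18518519] [240 176  28  21 405] [0.6361025  0.26304661 0.21242517] reproj [-1.04137015 -0.35515836] [-0.07402485  0.97731248] [0.63743271 0.26276216 0.215     ] [0.63344505 0.26752227 0.215     ]
near [315.75 180.5 ] [315 180   3   2   4] [256.09714286 224.91714286] [246 216  21  19 350] [0.55831968 0.25844151 0.21262104] reproj [0.77793152 0.22766651] [ 0.07738333 -0.73311236] [0.55642492 0.25856995 0.215     ] [0.56005481 0.26096675 0.215     ]
0.07791927589945123 3.388220677913429
roll (307.2285714285714, 197.07142857142858) [0.62943787 0.14809345 0.13      ]
```

```bash
python3 - <<'E'
from h import *
t=cv2.imread("pics/top0.png");s=cv2.imread("pics/scene0.png")
m=(t[172:202,241:268].max(2)<45).astype(int)
for r in m: print(''.join('.#'[v] for v in r))
m=(s[165:192,308:335].max(2)<50).astype(int)
for r in m: print(''.join('.#'[v] for v in r))
print("rail end",tri((378,163),(247,285)), "duct end corners",tri((371,312),(75,275)),tri((415,316),(78,313)))
print("scene far refined",[tri((282.,180.),(252.9,186.6)),tri((282.4,179.6),(253,187))],tri((318,181),(256.1,224.9)))
R0=env.get_eef_rot()
for yaw in(3.4,183.4):
    f=np.radians((yaw+90)/2);q=[0,np.cos(f),np.sin(f),0]
    print(yaw,env.ik([.634,.263,.30],q),env.ik([.634,.263,.19],q))
E
cat > /dev/null
python3 - <<'E'
import cv2
cv2.imwrite("pics/cs1.png",cv2.resize(cv2.imread("pics/scene0.png")[0:340,200:560],None,fx=1.7,fy=1.7,interpolation=cv2.INTER_CUBIC))
E
```

```text
...........................
...........................
...........................
...........................
###########################
###########################
..###################......
..###################......
..###################......
..###################......
..###################......
..####################.....
..####################.....
...###################.....
...###################.....
...###################.....
...###################.....
...###################.....
...###################.....
...####################....
...####################....
...####################....
...####################....
...###################.....
.........#.................
...........................
...........................
...........................
...........................
...........................
...........................
...........................
...........................
...........................
...........................
...........................
...........................
...........................
...........................
........
[... 288 characters left out ...]
#..........
....#############..........
...........................
...........................
...........................
...........................
...........................
...........................
rail end [0.43697823 0.27599011 0.27900721] duct end corners [0.46815476 0.60452046 0.22964128] [0.39842249 0.59895112 0.22011319]
scene far refined [array([0.63401865, 0.26295589, 0.21301399]), array([0.63304846, 0.26273689, 0.21394641])] [0.5560722  0.25874315 0.21262253]
3.4 [ 2.45685536e-01  2.77255532e-01  1.48843504e+00 -4.44089210e-16
  1.37590208e+00  1.86344342e-01] [ 2.45685536e-01  3.55910703e-01  1.59251010e+00 -4.44089210e-16
  1.19317185e+00  1.86344342e-01]
183.4 None None
```

View pics/cs1.png

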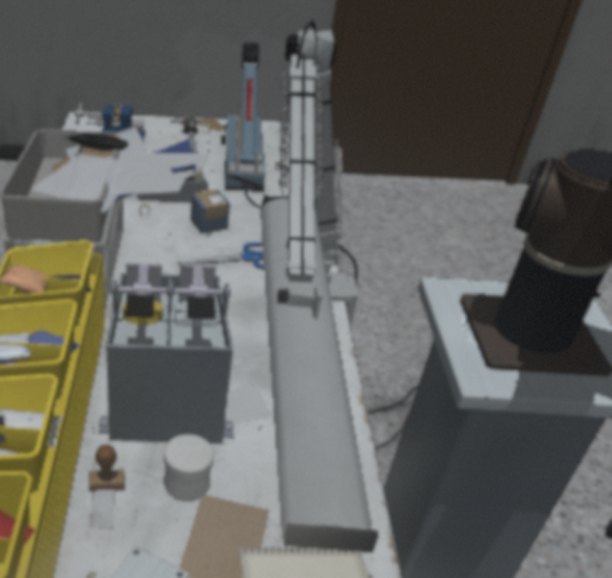

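```bash
python3 - <<'E'
from h import *
for ps,pt in(((372,31),(427,262)),((392,22),(440,262)),((390,30),(437,258)),((377,115),(330,275)),((380,75),(378,270)),((371,142),(243,275))): 
    X=tri(ps,pt);print(X,proj("scene",X)-ps)
# link fit
from scipy.optimize import least_squares
f=np.radians(46.7);q=[0,np.cos(f),np.sin(f),0];D=[]
for x,y,z in[(.634,.263,.3),(.634,.263,.19),(.55,.2,.3),(.7,.3,.25),(.6,.2,.4),(.5,.4,.25),(.75,.2,.2)]:
    j=env.ik([x,y,z],q)
    if j is not None:D.append((x,y,z,*j[:3]))
D=np.array(D);r2=D[:,0]**2+D[:,1]**2
def F(p):
    a,b,c,d,H=p;s=D[:,4]+D[:,5]
    return np.r_[a*np.sin(D[:,4])+b*np.sin(s)+c-np.sqrt(r2-d*d),H+a*np.cos(D[:,4])+b*np.cos(s)-D[:,2]]
o=least_squares(F,[.4,.4,0,.1,0]);print("a,b,c,d,H-L",o.x,o.cost)
E
python3 - <<'E'
import cv2
cv2.imwrite("pics/ct1.png",cv2.resize(cv2.imread("pics/top0.png")[230:360,220:500],None,fx=2.8,fy=2.8,interpolation=cv2.INTER_CUBIC))
E
```

```text
[0.4524788  0.0070068  0.45054383] [0.83213354 0.22884452]
[0.43216434 0.00202178 0.47574964] [-8.48327429 -2.82400497]
[0.43680293 0.00059805 0.45908899] [-9.77876673 -3.36862558]
[0.44057876 0.1325972  0.31193463] [-3.38184343 -0.92535085]
[0.43968654 0.06417108 0.37610951] [-4.20276477 -1.22272717]
[0.45422441 0.27935693 0.32847087] [2.16842832 0.50813307]
a,b,c,d,H-L [ 4.33250771e-01  5.73505757e-01  4.53568161e-03 -2.66555449e-06
 -5.47678378e-03] 9.890921359054676e-06
```

View pics/ct1.png

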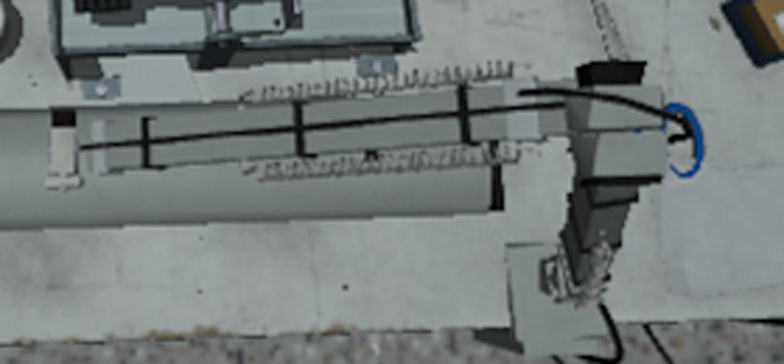

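```bash
python3 - <<'E'
from h import *
for ps,pt in(((377,141),(272.5,281)),((377.6,94),(326.8,275.7)),((377,62),(385.4,269.3)),((372,31),(427,262))): 
    X=tri(ps,pt);print(X,proj("scene",X)-ps,proj("top",X)-pt)
for h in(0,.1,.2,.3,.4):print(h,proj("scene",[0,0,h]))
from scipy.optimize import least_squares
f=np.radians(46.7);q=[0,np.cos(f),np.sin(f),0];D=[]
for x,y,z in[(.634,.263,.3),(.634,.263,.19),(.55,.2,.3),(.7,.3,.25),(.6,.2,.4),(.5,.4,.25),(.75,.2,.2)]:
    j=env.ik([x,y,z],q)
    if j is not None:D.append((x,y,z,*j[:3]))
D=np.array(D);r2=D[:,0]**2+D[:,1]**2
def F(p):
    a,b,c,d,H=p;s=D[:,4]+D[:,5]
    return np.r_[a*np.sin(D[:,4])+b*np.sin(s)+c-np.sqrt(r2-d*d),H+a*np.cos(D[:,4])+b*np.cos(s)-D[:,2]]
o=least_squares(F,[.4,.4,0,.1,0],x_scale=.1,ftol=1e-15,xtol=1e-15,gtol=1e-15);print("a,b,c,d,H-L",o.x,o.cost)
for d in(.1,):
  o=least_squares(lambda p:F([p[0],p[1],0,d,p[2]]),[.4,.4,0]);print(o.x,o.cost)
for j in D:print(j)
E
python3 - <<'E'
import cv2
cv2.imwrite("pics/cs2.png",cv2.resize(cv2.imread("pics/scene0.png")[0:180,330:430],None,fx=3.3,fy=3.3,interpolation=cv2.INTER_CUBIC))
E
```

```text
[0.44003549 0.23054231 0.30283673] [-0.30664121 -0.07450943] [-0.05182555  0.30708669]
[0.44130333 0.14308235 0.36529906] [-0.47445357 -0.12212051] [-0.0825205   0.53028496]
[0.44345528 0.05701894 0.40121792] [-1.54836615 -0.42951726] [-0.28070247  1.90369876]
[0.4524788  0.0070068  0.45054383] [0.83213354 0.22884452] [ 0.13524889 -1.10502302]
0 [510.62996389 197.32141807]
0.1 [523.21362701 168.67527962]
0.2 [537.24322939 136.73752602]
0.3 [552.98318309 100.90623518]
0.4 [570.76655404  60.42319767]
a,b,c,d,H-L [ 4.33250771e-01  5.73505758e-01  4.53568068e-03 -7.49057103e-09
 -5.47678371e-03] 9.890921358403589e-06
[ 0.43699324  0.56944272 -0.00996466] 1.1427220363928373e-05
[0.634      0.263      0.3        0.24568554 0.27725553 1.48843504]
[0.634      0.263      0.19       0.24568554 0.3559107  1.5925101 ]
[0.55       0.2        0.3        0.17549585 0.05169519 1.74337678]
[0.7        0.3        0.25       0.2720129  0.47298714 1.32561892]
[0.6        0.2        0.4        0.16152902 0.12046749 1.49262583]
[0.5        0.4        0.25       0.51650207 0.20766654 1.66242127]
[0.75       0.2        0.2        0.13024268 0.53928304 1.32461176]
```

View pics/cs2.png

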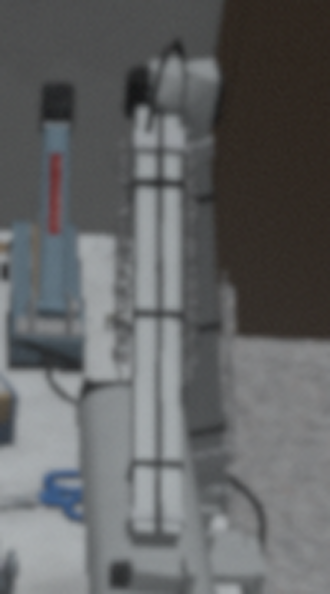

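The grey thing between robot and dispenser is a lamp. Its tube is at z≈0.22, and its arm rises from z≈0.30 (y=0.23) to 0.45 (y=0) at x≈0.44. The forearm must cross over it, so I go high first and look.

Run:
```python
from h import *
f=np.radians(46.7);q=[0,np.cos(f),np.sin(f),0]
p=env.get_eef_pos();print(env.ik([.634,.265,.38],q))
env.move_l([p[0],p[1],.38],max_speed=.25)
env.command_gripper(0.0)
env.move_pose([.634,.265,.38],q)
for n in("scene","top"): cv2.imwrite(f"pics/{n}1.png",env.camera(n)[:,:,::-1])
print(env.get_time(),env.get_eef_pos(),env.get_contact_force(),env.get_grip_width())
```

```text
[ 2.48540235e-01  2.49563113e-01  1.38015252e+00 -4.44089210e-16
  1.51187702e+00  1.89199040e-01]
3.7167 [0.63346816 0.26613542 0.38010871] [-1.08932054 -0.20229752 -1.0729025 ] -0.001481774377508342
```

View pics/scene1.png

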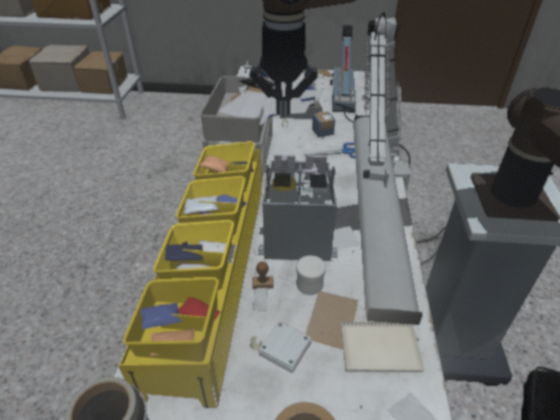

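View pics/top1.png

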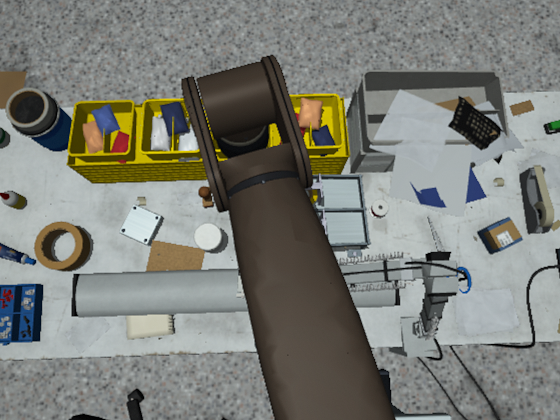

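Run:
```python
from h import *
for z in(.35,.366,.5,.55,.6,.65):print(z,proj("scene",[.634,.266,z]),proj("scene",[.5,.2,z]),proj("scene",[.44,.15,z]))
print(proj("top",[.634,.266,.6]))
import cv2
cv2.imwrite("pics/cs3.png",cv2.resize(cv2.imread("pics/scene1.png")[0:200,230:400],None,fx=3,fy=3,interpolation=cv2.INTER_CUBIC))
```

```text
0.35 [281.60019644 124.65087736] [349.41253431 111.83685718] [376.96054405 102.0011001 ]
0.366 [281.63159856 117.34654043] [350.22817121 104.73703786] [378.05243683  95.0603135 ]
0.5 [281.92801954  48.39709233] [357.88092357  38.12264255] [388.2512516   30.22995792]
0.55 [282.05663267  18.48084267] [361.17542867   9.44518716] [392.61643775   2.48197185]
0.6 [282.19715324 -14.20515497] [364.7572021  -21.73283354] [397.34504074 -27.57613006]
0.65 [282.35131517 -50.06421994] [368.66552973 -55.75338843] [402.48441538 -60.24536592]
[237.91178329 105.96331706]
```

View pics/cs3.png

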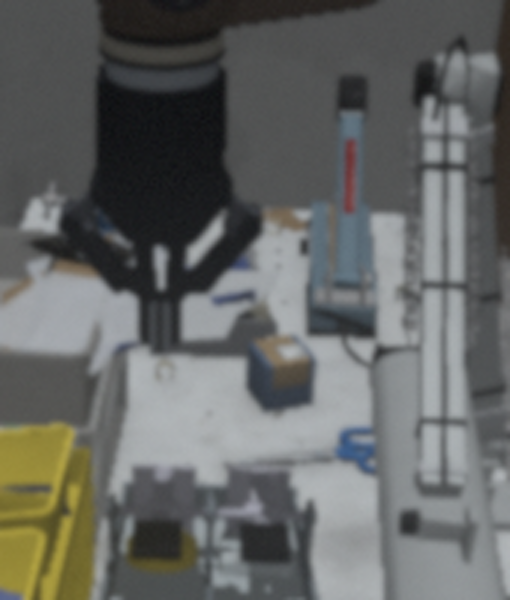

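Tip seen at scene (283,117), matching its projection (282,117). The forearm underside reaches the picture edge at about (350,0), z≈0.56, so there will be 5 cm or more over the lamp when pressing. I lower to hover and check again.

Run:
```python
from h import *
env.move_l([.634,.264,.245],max_speed=.15,stop_force=4)
cv2.imwrite("pics/scene2.png",env.camera("scene")[:,:,::-1])
p=env.get_eef_pos();print(env.get_time(),p,env.get_contact_force(),proj("scene",p-[0,0,.014]))
cv2.imwrite("pics/cs4.png",cv2.resize(cv2.imread("pics/scene2.png")[20:220,230:430],None,fx=3,fy=3,interpolation=cv2.INTER_CUBIC))
```

```text
4.8167 [0.63479429 0.26425057 0.24696607] [-0.04052137 -0.63753036  1.00267998] [281.09453094 172.66618307]
```

View pics/cs4.png

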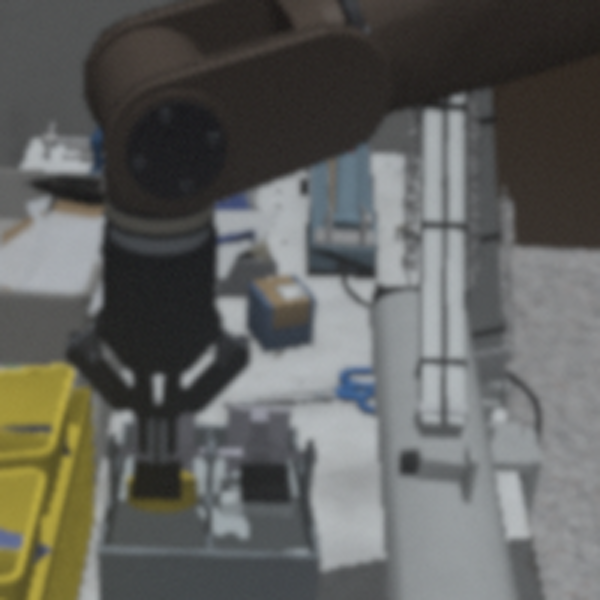

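```bash
cat > press.py <<'E'
from h import *
u=np.array([-.059,.998,0])
hit=env.move_l([.634,.263,.222],max_speed=.03,stop_force=2.5)
p=env.get_eef_pos();f0=env.get_contact_force();print("touch",hit,p,f0,env.get_time())
z0=min(max(p[2],.225),.231) 
b=np.array([.634,.263,z0])
h1=env.move_l(b+u*.0055+[0,0,-.013],max_speed=.05,stop_force=14);print(h1,env.get_contact_force())
if not h1:
    h2=env.move_l(b+u*.0085+[0,0,-.028],max_speed=.05,stop_force=14)
    print(h2,env.get_eef_pos(),env.get_contact_force(),env.get_time())
    env.pause(.5)
for n in("scene","top"): cv2.imwrite(f"pics/{n}3.png",env.camera(n)[:,:,::-1])
cv2.imwrite("pics/p3.png",np.hstack([cv2.resize(cv2.imread("pics/scene3.png")[130:230,240:370],None,fx=3,fy=3),cv2.resize(cv2.imread("pics/top3.png")[150:250,220:350],None,fx=3,fy=3)]))
E
python3 press.py
```

```text
touch True [0.63386393 0.26375372 0.22693728] [1.66433555 0.55295829 2.9980907 ] 5.4
False [-0.01454434  1.09439825  3.98935309]
False [0.63355632 0.27178969 0.19904532] [-0.70641162  3.03646456  3.67982525] 6.2917
```

View pics/p3.png

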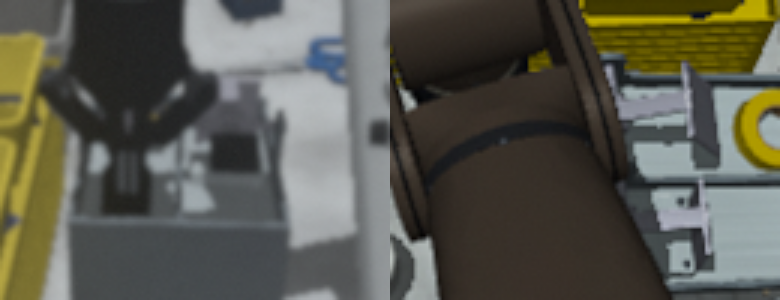

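View pics/top3.png

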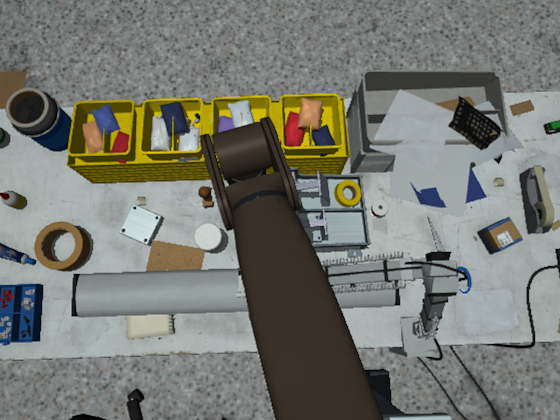

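The roll has passed the lifted far gate and lies at top (348,192). The near gate is still shut, with the box behind it at about (310,232). I keep holding until the roll is at rest.

Run:
```python
from h import *
env.pause(1.0)
def roll(t):
    m=cv2.inRange(t[172:212,325:372],(0,120,150),(80,255,255));M=cv2.moments(m,True);return np.array((325+M['m10']/M['m00'],172+M['m01']/M['m00']))
a=env.camera("top")[:,:,::-1];env.pause(.4);b=env.camera("top")[:,:,::-1]
ra,rb=roll(a),roll(b);print(ra,rb,env.get_contact_force(),env.get_time())
u=np.array([-.059,.998]);P0=np.array([.634,.263])-u*.085   # lane point at dispenser x=0
X=plane("top",rb,.067+.03*np.tan(np.radians(18))+.018);print(X,"disp x",(X[:2]-P0)@u,"lateral",(X[:2]-P0)@[u[1],-u[0]])
if np.linalg.norm(ra-rb)<.5 and abs((X[:2]-P0)@u+.125)<.012:
    p=env.get_eef_pos()
    env.move_l([.634,.264,.226],max_speed=.05)
    env.move_l([.634,.264,.30],max_speed=.12)
    env.move_l([.634,.264,.38],max_speed=.25)
    env.move_pose([.205,.643,.38],[0,.1538,.9881,0])
    env.pause(.3)
    for n in("scene","top"): cv2.imwrite(f"pics/{n}4.png",env.camera(n)[:,:,::-1])
    print(env.get_time(),env.get_contact_force())
    cv2.imwrite("pics/p4.png",np.hstack([cv2.resize(cv2.imread("pics/scene4.png")[140:240,240:370],None,fx=3,fy=3),cv2.resize(cv2.imread("pics/top4.png")[160:260,225:355+40][:, :],None,fx=2.4,fy=3)]))
```

```text
[348.32042254 192.12323944] [348.25704225 192.10915493] [-0.51624439  5.09740959  4.58390064] 8.3917
[0.64609643 0.05218154 0.09474759] disp x -0.12615428442021775 lateral -0.00036605598606085504
12.7917 [-0.31127102 -0.34752333  0.37249079]
```

View pics/p4.png

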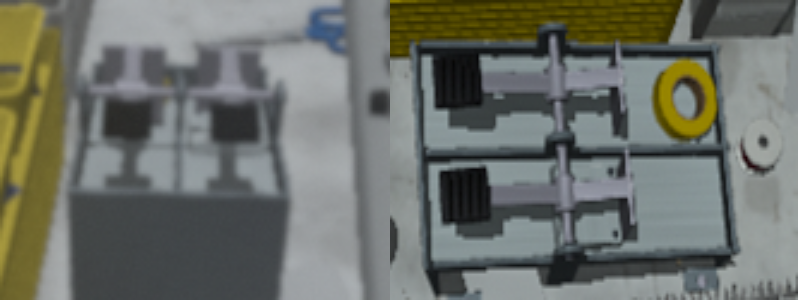

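View pics/top4.png

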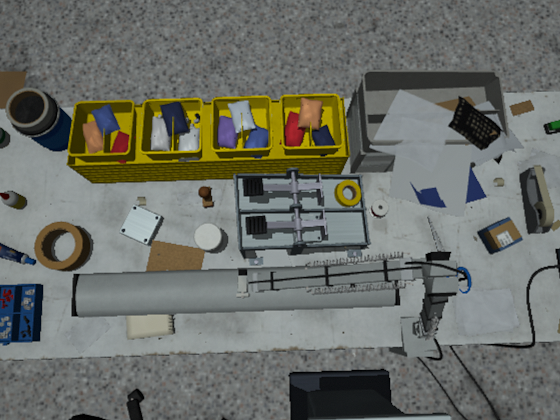

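The roll is at the stop (348,192). Both paddles are up and both gates shut, and the box is still behind the near gate. Jar (208,236), stamp (206,196) and spool (379,209) are where they were.

```bash
python3 -c "
from plant import env
env.finish_job();print(env.get_time())"
```

```text
the job is handed in; nothing more can be done
the job is handed in; nothing more can be done
```

The tape roll is at the stop at the low end and its gate is shut again. The job was handed in at about 12.8 s of the 32 s allowed.

- **What I did:** I found the roll in the far lane and pressed that lane's paddle with closed fingertips, 28 mm down at about 5–7 N. I held it until the roll stopped moving, then let go and drew the arm back clear over the lamp.
- **Last checks:** The roll came to rest at dispenser x ≈ -126 mm (about -125 mm expected), within 1 mm of the lane centre line. Both paddles are up and both gates look shut. The metal box is still behind the near gate, and the jar, stamp and spool look unmoved in the pictures. The tool force reading is back to about zero.
- **Disagreements:** The two cameras put the paddle top at 213 mm, against 215 mm in the text. They differed by about 1 px, which is within the calibration error.

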